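Tip two rolls off the open end of the tray into the bread basket

ROBOT

A 6-joint arm with a two-finger parallel gripper is mounted at the origin on the work surface. World frame = base frame: x ahead of the robot, y to its left, z up, the work surface at z = 0. Lengths are in m, angles in rad, forces in N, time in s.
With the tool pointing down it reaches from about 0.4 to 0.825 m from the base axis. Payload 7 kg.
Tool frame: the origin (TCP) lies midway between the tips of the shut fingers; the grasp point (between the pads) lies 19 mm behind it; z points along the fingers, y is the line along which they close (so a half turn about z gives the same grasp; the last joint's range is limited). The gripper opens to 85 mm and grips with 20 to 120 N. Pads are 22 mm wide; open, the fingers measure 114 mm over their backs; the gripper's body (76 mm by 85 mm) begins 54 mm behind the grasp point. The pads swing forward as they close: fully open they stand 13 mm farther back than shut.
Start: joints at [1.634, 0.359, 0.012, 0, -1.224, -0.288], TCP at [0.15, 0.658, 0.231] pointing down, gripper open.
Joint ranges: [-3.07, 3.07], [-1.43, 2.12], [-1.02, 1.25], [-3.03, 1.67], [-3.05, -0], [-3.03, 3.03]. Speed limits (rad/s): [2.39, 2.39, 3.01, 3.14, 3.14, 3.14].

INTERFACE

Orientations are given as a 3x3 rotation matrix whose columns are the frame's x, y, z axes.
In Python, from bench import r gives the robot as it stands. The module is installed in compiled form; this text tells all that it offers.
- The arm moves only by the tool step_arm, never from a script. Its argument "targets" is a list of rows, each an object of numbers: "x", "y", "z": the shift along the tool's x, y, z in cm; "turn": the turn about the tool's z in rad; "hand": the gripper command: -1 is fully open, 1 is shut, values between are in proportion. A call has 1 to 10 rows; each row shifts and turns the commanded pose from where the row before left it, along the tool's axes as they then stand; what a row does not reach is not made up. A row lasts 1/8 s, in which the tool goes at most 62.5 mm and 10.7 degrees, less where a joint would pass 70% of its speed; a pose out of reach is approached as far as the arm can. A call is refused whole if a number of a shift passes 6.25 or a number of a turn 0.188, either way. A call with a gripper value outside its range is refused whole. The fingers move at their own pace and stop on an object; the grip force is fixed at half the most. Time passes only in rows, so rows that do not move let the fingers close. It gives the time, the measured TCP pose, the force, the opening and the grip force at its end, in the units of the state.
- r.read_state(): the state, without advancing time (a new reading comes with each control period).
- r.grab_frame(name): name is "scene" or "top" or "wrist"; returns a dict with "pixels" (420x560x3 uint8, red, green, blue), "range_z" (420x560 float32, m along the optical axis (not along the pixel's ray), 0 where there is no reading), "K" (3x3 intrinsics, pixels), "R" (3x3) and "t" (3): a world point X has camera coordinates R X + t; the wrist camera has in their place "hand_eye" (4x4, takes a point from camera to tool coordinates, whose origin is the TCP and whose axes are the flange's). Camera axes: x right, y down, z forward; pixel columns grow to the right and rows downward; lengths in m; the calibration is good to about 2 mm. A picture is of the moment at which its call begins: read the wrist's pose just before it.
- r.sign_off(): hands the job in; it is judged then, once.
The state is a dict: "clock": time; "q": joint angles; "qvel": joint speeds; "effort": joint torques, N m; "tool_pos": TCP position; "ee_rot": TCP orientation; "ft_force": force on the tool from outside, world axes, zero at the start; "torque": the same for the moment, N m; "grip_width": finger opening in m; "grasp_force": force on a finger pad.
Only numpy, scipy, OpenCV 4.12 (cv2) and the standard library are available. Lean on these libraries where they do the work, as an engineer would, in place of code of your own. Each camera call takes 0.05 s, during which the arm holds its last target. There are 200 camera calls.

TASK

Serve just two rolls without handling them: with the metal tray's open edge low over the empty wooden basket, tip the tray gently until its two front rolls (the pair nearer the open edge) slide out into the basket, and level it in time to keep the two back rolls on the tray. Then leave the tray lying flat on the raised counter, the back rolls on it and no part of it past the counter's edge. Do not throw or drop a roll or touch one with the fingers, and leave the baskets and everything else where they stand.

Things in the scene. Friction and masses are not known exactly. Their poses are not given: they have to be found in the camera images.
- counter: Fixed white slab on the table, its flat top 80 mm above it. Its aluminium edge is a vertical step down to the table. Origin: on the table right under this edge. x runs along the edge (from -300 to +340 mm), y points level away from the counter to the baskets; the top lies at y 0 to -800 mm. On it: tongs lying near y -420, a coin dish at x 280, y -130, paper and a bag rack behind y -460 mm.
- tray: Loose aluminium tray (0.34 to 0.53 kg) lying on the counter, rolls in it. Floor 160 mm (x) by 240 mm (y), 4 mm thick; rims 35 mm high over the underside, 4 mm thick, on both sides and the back; the front end (y +120 mm) is open. Origin: centre of the underside; y to the open edge, z up. Run out past the counter's edge it pivots there when its handle is raised, and slides downhill unless held.
- tray_grip (a point): Where to take the tray: on a flat grip plate (aluminium, 90 mm wide in tray x, 8 mm thick) that rises from the top of the back rim, sloping up and back at 50 degrees to the tray floor; from its foot to its upper end 64 mm along the slope. The point: mid-width, mid-thickness, 20 mm along the slope below the upper end, at tray y -145, z 67 mm. Free on both faces. Axes as the tray.
- tray_lip (a point): Middle of the tray's open edge, on the upper face of the floor: tray y +120 mm, z 4 mm. Axes as the tray.
- roll1: Crusty round roll, rigid, 62 mm in diameter, 38 mm high, domed with a flattened top, flat underside, about 50 g, origin at the centre of the underside. One of the two BACK rolls in the tray, centres 80 mm behind the tray's middle, to stay. All four are alike and lie flat at first; the slope at which they begin to slide is the same for all but differs each time, 16 to 29 degrees, and cannot be seen beforehand.
- roll2: Crusty round roll, rigid, 62 mm in diameter, 38 mm high, domed with a flattened top, flat underside, about 50 g, origin at the centre of the underside. One of the two BACK rolls in the tray, centres 80 mm behind the tray's middle, to stay. All four are alike and lie flat at first; the slope at which they begin to slide is the same for all but differs each time, 16 to 29 degrees, and cannot be seen beforehand.
- roll3: Crusty round roll, rigid, 62 mm in diameter, 38 mm high, domed with a flattened top, flat underside, about 50 g, origin at the centre of the underside. One of the two FRONT rolls in the tray, nearer the open edge, to be tipped out. All four are alike and lie flat at first; the slope at which they begin to slide is the same for all but differs each time, 16 to 29 degrees, and cannot be seen beforehand.
- roll4: Crusty round roll, rigid, 62 mm in diameter, 38 mm high, domed with a flattened top, flat underside, about 50 g, origin at the centre of the underside. One of the two FRONT rolls in the tray, nearer the open edge, to be tipped out. All four are alike and lie flat at first; the slope at which they begin to slide is the same for all but differs each time, 16 to 29 degrees, and cannot be seen beforehand.
- basket_empty: The empty wooden basket on the table close in front of the counter's edge: loose, 0.7 kg, 200 mm (x) by 250 mm (y), walls 50 mm high and 8 mm thick, floor 8 mm thick. Origin: centre of its underside; its y axis points away from the counter, its nearer wall stands 10 to 30 mm from the counter's step. It stands either left or right of the other basket.
- basket_full: A second basket just like it beside it along the counter's edge, with two loaves in it. To be left alone.
- loaf1: Long loaf in the other basket, 200 mm long. Leave alone.
- loaf2: Long loaf in the other basket, 200 mm long. Leave alone.
- jar: Honey jar, 68 mm in diameter, 100 mm high, on the table beyond the baskets. Leave alone.
- tongs: Steel serving tongs, 230 mm long, 12 mm high, lying on the counter. Leave alone.
Things that resemble listed ones, but are neither listed nor needed, are in the scene too. What is shaped like the roll4 but turquoise is not meant.

How it is judged:
By the outcome, as a careful person would: the job done as asked, in the order asked, and still so for the second after the job is handed in, with the robot touching nothing.
It also fails if it takes over 54 s, if anything falls off the work surface, if the arm or the gripper's body presses on something with over 40 N, if the wrist force passes 120 N, or if a joint passes its speed limit or range.

## Working session

There is one attempt and no reset: what is moved stays moved. The work goes in short steps, Python scripts to look and compute and a tool call to move; the robot and the scene stay as the last step left them, time stands still between calls to the robot, and variables do not carry over. Pictures are saved under pics/ and viewed, at most 10 in all, crops included, and the job is handed in when it is done.

Besides the shell and the picture viewer there is one more tool, called after "Call:" by a JSON object that holds its "fn" and its "kwargs", one argument or row to a line. step_arm: Moves the arm, as the interface text tells. Its arguments: {"type":"object","properties":{"targets":{"type":"array","items":{"type":"object","properties":{"x":{"type":"number"},"y":{"type":"number"},"z":{"type":"number"},"turn":{"type":"number"},"hand":{"type":"number"}}}}},"required":["targets"]}

```bash
mkdir -p pics; ls
cat > h.py <<'E'
import numpy as np, cv2
from bench import r
def cloud(f,R=None,t=None):
    K=f["K"];z=f["range_z"].astype(float);v,u=np.indices(z.shape)
    P=np.stack([(u-K[0,2])/K[0,0]*z,(v-K[1,2])/K[1,1]*z,z],-1)
    return (P-f["t"])@f["R"]   # R^T (P - t)
def save(f,n): cv2.imwrite("pics/"+n,cv2.cvtColor(f["pixels"],cv2.COLOR_RGB2BGR))
E
python3 - <<'E'
from h import *
for n in("scene","top"):
    f=r.grab_frame(n);save(f,n+"1.png");np.savez("/tmp/"+n,**f)
    print(n,np.round(f["K"],1).tolist(),np.round(-f["R"].T@f["t"],3))
s=r.read_state();print(s)
E
```

```text
pics
scene [[523.9, 0.0, 280.4], [0.0, 523.9, 210.6], [0.0, 0.0, 1.0]] [1.289 0.982 0.819]
top [[464.1, 0.0, 281.6], [0.0, 464.1, 205.1], [0.0, 0.0, 1.0]] [0.476 0.041 1.194]
{'clock': 0.1, 'q': array([ 1.63409278e+00,  3.59335998e-01,  1.11806901e-02, -2.89898017e-04,
       -1.22408467e+00, -2.88106869e-01]), 'qvel': array([ 9.96792889e-04, -1.37231957e-03,  1.26592246e-03, -9.84051310e-04,
       -4.35557321e-05,  9.22310858e-04]), 'effort': array([-1.37485182e-03, -5.84765089e+01,  2.94107491e+01,  6.95448741e+00,
       -3.16666752e-03,  6.14645231e-06]), 'tool_pos': array([0.15040264, 0.65761259, 0.23046046]), 'ee_rot': array([[ 9.74814392e-01, -2.23017640e-01, -1.80785477e-04],
       [-2.23017663e-01, -9.74813314e-01, -1.45799402e-03],
       [ 1.48926296e-04,  1.46159191e-03, -9.99998921e-01]]), 'ft_force': array([-0.3633152 ,  0.06468553,  0.1414997 ]), 'torque': array([-0.01472495, -0.02976791, -0.05048951]), 'grasp_force': 0.0, 'grip_width': 0.08544304411707715}
```

View pics/scene1.png

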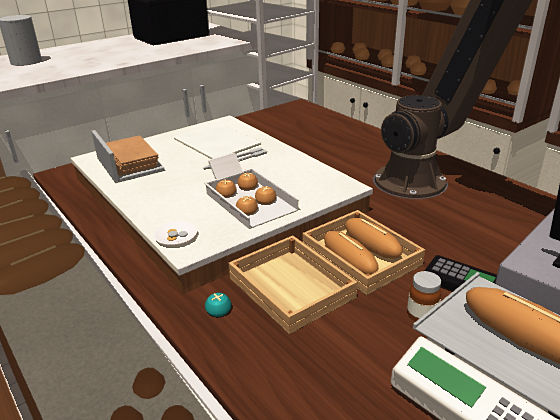

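View pics/top1.png

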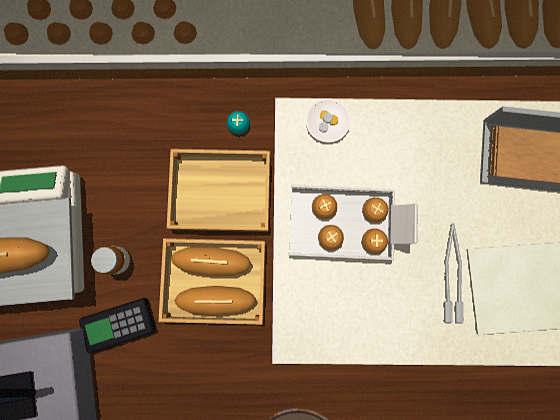

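The scene view shows the empty basket at about (292,282), the full one at (365,250), the tray with four rolls at (250,193) and the turquoise decoy at (218,304). In the top view the edge is near column 273, the tray at (342,224) with its plate at (404,224), and the empty basket at (219,190).

```bash
cat >> h.py <<'E'
def measure(f,P):
    """top view: rolls, tray, plate, edge, baskets"""
    hsv=cv2.cvtColor(f["pixels"],cv2.COLOR_RGB2HSV)
    return hsv,P
E
python3 - <<'E'
from h import *
for n in("scene","top"):
    f=dict(np.load(f"/tmp/{n}.npz"));P=cloud(f)
    print(n,"R",np.round(f["R"],3).tolist())
    pts={"top":dict(counterL=(276,300),counter2=(276,120),cornerA=(275,98),cornerB=(273,363),tray=(350,222),plate=(404,224),platefoot=(394,224),plateend=(416,224),roll_a=(325,206),table=(140,150),basketfloor=(219,190),trayBL=(290,258),trayTL=(291,187),trayBR=(392,260),trayTR=(392,190),bk1=(171,150),bk2=(269,150),bk3=(269,232),bk4=(168,230),base=(297,414)),
         "scene":dict(counter=(140,220),basketfloor=(290,280),plate=(226,165),base=(410,190))}[n]
    for k,(u,v) in pts.items(): print(k,np.round(P[v,u],3))
    s=r.read_state();c=f["R"]@s["tool_pos"]+f["t"];print("tcp px",f["K"]@c/c[2])
E
```

```text
scene R [[-0.79, 0.612, -0.021], [0.327, 0.393, -0.86], [-0.518, -0.686, -0.511]]
counter [ 0.861 -0.219  0.078]
basketfloor [0.653 0.171 0.007]
plate [ 0.561 -0.247  0.14 ]
base [0.079 0.066 0.017]
tcp px [616.36193387 213.62954404   1.        ]
top R [[-0.011, -1.0, 0.009], [-0.992, 0.01, -0.126], [0.126, -0.01, -0.992]]
counterL [0.392 0.046 0.081]
counter2 [0.831 0.042 0.079]
cornerA [0.888 0.044 0.078]
cornerB [0.249 0.054 0.081]
tray [ 0.575 -0.134  0.084]
plate [ 0.564 -0.248  0.143]
platefoot [ 0.566 -0.23   0.121]
plateend [ 0.562 -0.269  0.164]
roll_a [ 0.609 -0.071  0.124]
table [ 0.777  0.4   -0.001]
basketfloor [0.668 0.191 0.008]
trayBL [0.49  0.011 0.08 ]
trayTL [0.657 0.008 0.11 ]
trayBR [ 0.483 -0.224  0.114]
trayTR [ 0.646 -0.23   0.118]
bk1 [0.764 0.307 0.049]
bk2 [0.774 0.061 0.001]
bk3 [0.558 0.062 0.001]
bk4 [ 0.566  0.322 -0.002]
base [ 0.115 -0.003  0.014]
tcp px [-35.60737909 435.13761486   1.        ]
```

```bash
cat > h.py <<'E'
import numpy as np, cv2
from bench import r
def cloud(f):
    K=f["K"];z=f["range_z"].astype(float);v,u=np.indices(z.shape)
    P=np.stack([(u-K[0,2])/K[0,0]*z,(v-K[1,2])/K[1,1]*z,z],-1)
    P=(P-f["t"])@f["R"]; P[z==0]=9; return P
def save(f,n): cv2.imwrite("pics/"+n,cv2.cvtColor(f["pixels"],cv2.COLOR_RGB2BGR))
def box(P,x,y,z):
    return (P[...,0]>x[0])&(P[...,0]<x[1])&(P[...,1]>y[0])&(P[...,1]<y[1])&(P[...,2]>z[0])&(P[...,2]<z[1])
def rolls(f,P,lim=((.42,.80),(-.25,.32))):
    "tops of brown things seen from above: (x,y,z)"
    h=cv2.cvtColor(f["pixels"],cv2.COLOR_RGB2HSV)
    m=((h[...,0]>5)&(h[...,0]<20)&(h[...,1]>140)&(h[...,2]>70)&box(P,*lim,(.022,.25))).astype(np.uint8)
    m=cv2.morphologyEx(m,cv2.MORPH_CLOSE,np.ones((3,3)))
    n,L,S,C=cv2.connectedComponentsWithStats(m)
    out=[]
    for i in range(1,n):
        if 150<S[i,4]<900:
            Q=P[L==i]; t=Q[Q[:,2]>np.percentile(Q[:,2],90)-.012]
            out.append((*np.round((Q[:,:2].min(0)+Q[:,:2].max(0))/2,3),round(np.percentile(Q[:,2],90),3),int(S[i,4])))
    return out
E
python3 - <<'E'
from h import *
f=dict(np.load("/tmp/top.npz"));P=cloud(f)
def rect(name,m):
    Q=P[m][:,:2]; (c,s,a)=cv2.minAreaRect(Q.astype(np.float32)); print(name,m.sum(),np.round(c,3),np.round(s,3),round(a,2))
pl=box(P,(.5,.64),(-.30,-.235),(.125,.18)); rect("plate",pl)
Q=P[pl]; print("plate z",Q[:,2].min(),Q[:,2].max(), "ytop",Q[:,1].min())
A=np.c_[Q[:,:2],np.ones(len(Q))];print("plate plane z=ax+by+c",np.linalg.lstsq(A,Q[:,2],rcond=None)[0])
rim=box(P,(.46,.68),(-.25,.03),(.100,.119))
h=cv2.cvtColor(f["pixels"],cv2.COLOR_RGB2HSV); rim&=h[...,1]<80; rect("rims",rim)
for nm,x in(("rimlo",(.46,.51)),("rimhi",(.63,.68))):
    Q=P[rim&box(P,x,(-.2,.0),(0,1))]; print(nm,np.polyfit(Q[:,1],Q[:,0],1),len(Q))
top=box(P,(.26,.88),(.0,.09),(.07,.09))
xs=np.linspace(.3,.85,12);ys=[P[top&(abs(P[...,0]-x)<.01)][:,1].max() for x in xs]
print("edge y=ax+b",np.polyfit(xs,ys,1))
rect("basketE",box(P,(.54,.80),(.055,.36),(.038,.06)))
rect("basketF",box(P,(.28,.552),(.055,.36),(.038,.06)))
print(rolls(f,P))
d=box(P,(.2,1.0),(.3,.8),(.09,.5));print("tall obstacles",P[d].min(0) if d.any() else 0,P[d].max(0) if d.any() else 0)
E
```

```text
plate 769 [ 0.564 -0.252] [0.038 0.089] 87.34
plate z 0.12519810406290457 0.17061172670515462 ytop -0.2734512218616186
plate plane z=ax+by+c [-0.06496085 -1.11966574 -0.09611998]
rims 879 [ 0.572 -0.109] [0.244 0.166] 86.73
rimlo [0.05671137 0.49850486] 238
rimhi [0.05811337 0.65649035] 314
edge y=ax+b [-0.02097724  0.06146562]
basketE 1362 [0.65  0.191] [0.257 0.228] 88.35
basketF 2941 [0.437 0.202] [0.251 0.2  ] 87.91
[(np.float64(0.611), np.float64(-0.07), np.float64(0.123), 466), (np.float64(4.787), np.float64(4.391), np.float64(0.123), 474), (np.float64(4.755), np.float64(4.445), np.float64(0.122), 468), (np.float64(4.75), np.float64(4.392), np.float64(0.123), 462)]
tall obstacles [0.20008065 0.41850256 0.09001465] [0.69959642 0.70440196 0.27936531]
```

Call:
{"fn": "step_arm", "kwargs": {
  "targets": [
    {"x": 0, "y": 0, "z": -3, "turn": -0.1, "hand": -0.2},
    {"x": 3, "y": 0, "z": -3, "turn": -0.12, "hand": -0.2}
  ]
}}

```text
clock: 0.35
tool_pos: [0.1791, 0.6542, 0.2912]
ee_rot: [[1.0, 0.001, -0.0], [0.001, -1.0, -0.002], [-0.0, 0.002, -1.0]]
ft_force: [0.2, 1.0, 0.3]
grip_width: 0.0526
grasp_force: 0.0
```

Call:
{"fn": "step_arm", "kwargs": {
  "targets": [
    {"z": -6},
    {"x": 4.7, "y": 3.2, "z": -1},
    {"x": 4.7, "y": 3.2},
    {"x": 4.7, "y": 3.2},
    {"x": 4.7, "y": 3.2},
    {"x": 4.7, "y": 3.2},
    {"x": 4.7, "y": 3.2},
    {"x": 3.2, "y": 5.2},
    {"x": 3.2, "y": 5.2}
  ]
}}

```text
$.targets[0]: bad value
```

Call:
{"fn": "step_arm", "kwargs": {
  "targets": [
    {"x": 3.2, "y": 5.2, "hand": -0.2},
    {"x": 3.2, "y": 5.2, "hand": -0.2},
    {"x": 3.2, "y": 5.2, "hand": -0.2},
    {"y": 6.2, "hand": -0.2},
    {"y": 6.2, "hand": -0.2},
    {"y": 6.2, "hand": -0.2},
    {"y": 6.2, "hand": -0.2}
  ]
}}

```text
$.targets[0]: bad value
```

Call:
{"fn": "step_arm", "kwargs": {
  "targets": [
    {"x": -1.4, "y": 5.2, "z": 2, "hand": -0.2},
    {"x": -1.4, "y": 5.2, "z": 3, "hand": -0.2, "turn": 0.057},
    {"x": -1.4, "y": 5.2, "z": 3, "hand": -0.2},
    {"x": -1.4, "y": 5.2, "z": 2, "hand": -0.2},
    {"hand": -0.2}
  ]
}}

```text
$.targets[0]: bad value
```

Call:
{"fn": "step_arm", "kwargs": {
  "targets": [
    {"x": 0, "y": 0, "z": -6, "turn": 0, "hand": -0.2},
    {"x": 4.7, "y": 3.2, "z": -1, "turn": 0, "hand": -0.2},
    {"x": 4.7, "y": 3.2, "z": 0, "turn": 0, "hand": -0.2},
    {"x": 4.7, "y": 3.2, "z": 0, "turn": 0, "hand": -0.2},
    {"x": 4.7, "y": 3.2, "z": 0, "turn": 0, "hand": -0.2},
    {"x": 4.7, "y": 3.2, "z": 0, "turn": 0, "hand": -0.2},
    {"x": 4.7, "y": 3.2, "z": 0, "turn": 0, "hand": -0.2}
  ]
}}

```text
clock: 1.23
tool_pos: [0.4625, 0.4596, 0.361]
ee_rot: [[1.0, -0.005, -0.0], [-0.005, -1.0, -0.0], [-0.0, 0.0, -1.0]]
ft_force: [1.2, 0.7, 1.1]
grip_width: 0.0513
grasp_force: 0.0
```

Call:
{"fn": "step_arm", "kwargs": {
  "targets": [
    {"x": 3.2, "y": 5.2, "z": 0, "turn": 0, "hand": -0.2},
    {"x": 3.2, "y": 5.2, "z": 0, "turn": 0, "hand": -0.2},
    {"x": 3.2, "y": 5.2, "z": 0, "turn": 0, "hand": -0.2},
    {"x": 3.2, "y": 5.2, "z": 0, "turn": 0, "hand": -0.2},
    {"x": 3.2, "y": 5.2, "z": 0, "turn": 0, "hand": -0.2},
    {"x": 0, "y": 6.2, "z": 0, "turn": 0, "hand": -0.2},
    {"x": 0, "y": 6.2, "z": 0, "turn": 0, "hand": -0.2},
    {"x": 0, "y": 6.2, "z": 0, "turn": 0, "hand": -0.2},
    {"x": 0, "y": 6.2, "z": 0, "turn": 0, "hand": -0.2},
    {"x": 0, "y": 0, "z": 0, "turn": 0, "hand": -0.2}
  ]
}}

```text
clock: 2.48
tool_pos: [0.6182, -0.0519, 0.3611]
ee_rot: [[1.0, -0.01, -0.001], [-0.01, -1.0, -0.0], [-0.001, 0.0, -1.0]]
ft_force: [0.5, 0.1, -0.6]
grip_width: 0.0511
grasp_force: 0.0
```

Call:
{"fn": "step_arm", "kwargs": {
  "targets": [
    {"x": -1.3, "y": 5.1, "z": 3, "turn": 0, "hand": -0.2},
    {"x": -1.4, "y": 5.1, "z": 3, "turn": 0, "hand": -0.2},
    {"x": -1.4, "y": 5.1, "z": 3, "turn": 0, "hand": -0.2},
    {"x": -1.3, "y": 5.1, "z": 2, "turn": 0, "hand": -0.2},
    {"x": 0, "y": 0, "z": 0, "turn": 0.045, "hand": -0.2},
    {"x": 0, "y": 0, "z": 0, "turn": 0, "hand": -0.2}
  ]
}}

```text
clock: 3.22
tool_pos: [0.5637, -0.2517, 0.2507]
ee_rot: [[0.999, -0.05, -0.001], [-0.05, -0.999, 0.0], [-0.001, -0.0, -1.0]]
ft_force: [0.5, -0.7, 0.3]
grip_width: 0.0511
grasp_force: 0.0
```

Run:
```python
from h import *
s=r.read_state();f=r.grab_frame("wrist");save(f,"w1.png");print(np.round(s["q"],2),s["tool_pos"].round(4))
H=f["hand_eye"];K=f["K"];z=f["range_z"].astype(float);v,u=np.indices(z.shape)
P=np.stack([(u-K[0,2])/K[0,0]*z,(v-K[1,2])/K[1,1]*z,z],-1)@H[:3,:3].T+H[:3,3]
P=P@s["ee_rot"].T+s["tool_pos"]; P[z==0]=9
m=box(P,(.5,.64),(-.30,-.225),(.118,.18));Q=P[m];print(len(Q),np.percentile(Q,[1,50,99],axis=0).round(4))
```

```text
[-0.1   0.25 -0.09 -0.   -1.23  1.62] [ 0.5637 -0.2517  0.2507]
5394 [[ 0.5199 -0.2708  0.1184]
 [ 0.5704 -0.25    0.1492]
 [ 0.6259 -0.2256  0.1673]]
```

View pics/w1.png

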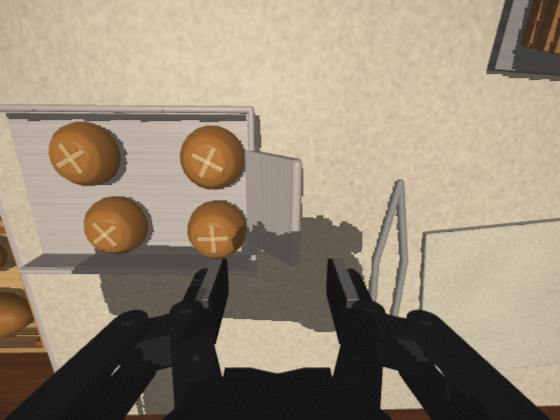

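The wrist view shows the plate at (273,210) centred between the open fingers' line (columns 225–330), with the rolls clear to its left.

Call:
{"fn": "step_arm", "kwargs": {
  "targets": [
    {"x": 0, "y": 0.5, "z": 4, "turn": 0, "hand": -0.2},
    {"x": 0, "y": 0, "z": 4, "turn": 0, "hand": -0.2},
    {"x": 0, "y": 0, "z": 2.0, "turn": 0, "hand": -0.2},
    {"x": 0, "y": 0, "z": 0.9, "turn": 0, "hand": -0.2},
    {"x": 0, "y": 0, "z": 0, "turn": 0, "hand": -0.2}
  ]
}}

```text
clock: 3.9
tool_pos: [0.5641, -0.256, 0.1425]
ee_rot: [[0.999, -0.048, -0.0], [-0.048, -0.999, -0.0], [-0.0, 0.0, -1.0]]
ft_force: [0.1, 0.3, 0.6]
grip_width: 0.051
grasp_force: 0.0
```

Call:
{"fn": "step_arm", "kwargs": {
  "targets": [
    {"x": 0, "y": 0, "z": 0, "turn": 0, "hand": 0.1},
    {"x": 0, "y": 0, "z": 0, "turn": 0, "hand": 0.25},
    {"x": 0, "y": 0, "z": 0, "turn": 0, "hand": 0.4},
    {"x": 0, "y": 0, "z": 0, "turn": 0, "hand": 0.4}
  ]
}}

```text
clock: 4.4
tool_pos: [0.5637, -0.2567, 0.1426]
ee_rot: [[0.999, -0.05, 0.0], [-0.05, -0.999, -0.0], [0.0, 0.0, -1.0]]
ft_force: [0.5, -0.1, -0.5]
grip_width: 0.0256
grasp_force: 0.0
```

Call:
{"fn": "step_arm", "kwargs": {
  "targets": [
    {"x": 0, "y": 0, "z": 0, "turn": 0, "hand": 0.5},
    {"x": 0, "y": 0, "z": 0, "turn": 0, "hand": 0.6},
    {"x": 0, "y": 0, "z": 0, "turn": 0, "hand": 0.6}
  ]
}}

```text
clock: 4.78
tool_pos: [0.5638, -0.2572, 0.1431]
ee_rot: [[0.999, -0.05, 0.001], [-0.05, -0.999, -0.001], [0.001, 0.001, -1.0]]
ft_force: [-1.0, -3.5, 5.2]
grip_width: 0.0205
grasp_force: 55.1
```

Call:
{"fn": "step_arm", "kwargs": {
  "targets": [
    {"x": 0, "y": 0, "z": 0, "turn": 0, "hand": 1},
    {"x": 0, "y": 0, "z": 0, "turn": 0, "hand": 1}
  ]
}}

```text
clock: 5.03
tool_pos: [0.5638, -0.2571, 0.1431]
ee_rot: [[0.999, -0.05, 0.001], [-0.05, -0.999, -0.001], [0.001, 0.001, -1.0]]
ft_force: [-1.5, -3.2, 5.4]
grip_width: 0.0201
grasp_force: 55.1
```

```bash
cat >> h.py <<'E'
def rep():
    f=r.grab_frame("top");P=cloud(f)
    for q in rolls(f,P): print(" roll",*q)
    m=box(P,(.42,.80),(-.3,.2),(.02,.3)); h=cv2.cvtColor(f["pixels"],cv2.COLOR_RGB2HSV)
    return f,P
E
python3 - <<'E'
from h import *
f,P=rep();np.savez("/tmp/t2",**f)
f=r.grab_frame("scene");cv2.imwrite("pics/s2.png",cv2.resize(f["pixels"][100:300,120:400,::-1],(784,560)))
E
```

```text
(no output)
```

View pics/s2.png

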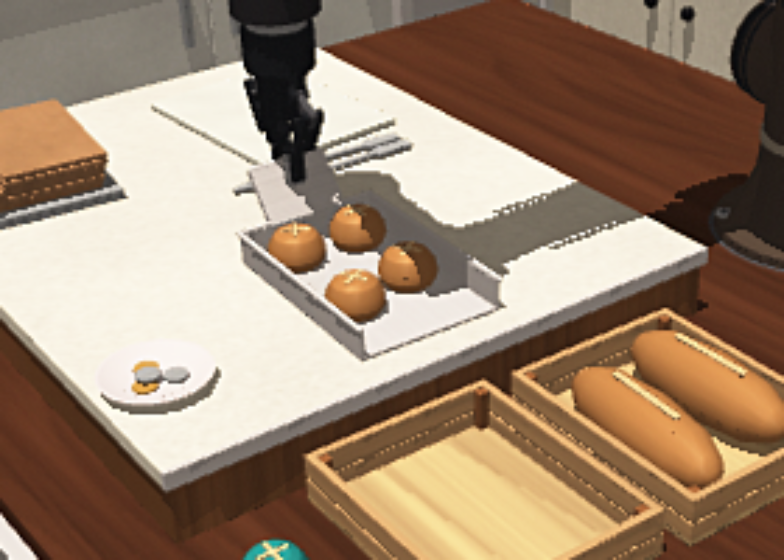

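The scene crop shows the fingers on the plate near (290,170), tray flat, rolls undisturbed. Grip is 55 N. Now I drag the tray flat towards the empty basket.

Call:
{"fn": "step_arm", "kwargs": {
  "targets": [
    {"x": 0.2, "y": -0.3, "z": 0, "turn": -0.01, "hand": 1},
    {"x": 0.5, "y": -0.8, "z": 0, "turn": -0.01, "hand": 1},
    {"x": 0.8, "y": -1.3, "z": 0, "turn": -0.01, "hand": 1},
    {"x": 0.8, "y": -1.3, "z": 0, "turn": 0, "hand": 1},
    {"x": 0.8, "y": -1.3, "z": 0, "turn": 0, "hand": 1},
    {"x": 0.8, "y": -1.3, "z": 0, "turn": 0, "hand": 1}
  ]
}}

```text
clock: 5.88
tool_pos: [0.6039, -0.1952, 0.1431]
ee_rot: [[1.0, -0.019, -0.001], [-0.019, -1.0, -0.001], [-0.001, 0.001, -1.0]]
ft_force: [-3.2, -5.2, 7.2]
grip_width: 0.0202
grasp_force: 56.7
```

Run:
```python
from h import *
f=r.grab_frame("scene");np.savez("/tmp/s3",**f);P=cloud(f)
h=cv2.cvtColor(f["pixels"],cv2.COLOR_RGB2HSV)
m=box(P,(.42,.8),(-.3,.05),(.088,.14))&(h[...,1]>120)&(h[...,0]<22)
print(m.sum()); L=cv2.connectedComponentsWithStats(m.astype(np.uint8))
for i in range(1,L[0]):
    if L[2][i,4]>60:
        Q=P[L[1]==i];print(len(Q),((Q.min(0)+Q.max(0))/2).round(3),Q.max(0).round(3))
# rims
m=box(P,(.45,.78),(-.3,.15),(.10,.118))&(h[...,1]<60)
print(m.sum(),[np.round(a,3) for a in cv2.minAreaRect(P[m][:,:2].astype(np.float32))])
f=r.grab_frame("top");np.savez("/tmp/t3",**f)
```

```text
1123
270 [ 0.568 -0.118  0.106] [ 0.596 -0.092  0.123]
269 [ 0.643 -0.127  0.106] [ 0.671 -0.092  0.124]
574 [ 0.609 -0.01   0.106] [0.67  0.028 0.124]
807 [array([ 0.604, -0.046]), array([0.251, 0.171]), np.float64(89.309)]
```

Call:
{"fn": "step_arm", "kwargs": {
  "targets": [
    {"x": 0.7, "y": -1.2, "z": 0, "turn": 0, "hand": 1},
    {"x": 0.8, "y": -1.4, "z": 0, "turn": 0, "hand": 1},
    {"x": 0.8, "y": -1.4, "z": 0, "turn": 0, "hand": 1},
    {"x": 0.8, "y": -1.4, "z": 0, "turn": 0, "hand": 1},
    {"x": 0.8, "y": -1.4, "z": 0, "turn": 0, "hand": 1},
    {"x": 0.6, "y": -1.2, "z": 0, "turn": 0, "hand": 1},
    {"x": 0.5, "y": -0.7, "z": 0, "turn": 0, "hand": 1},
    {"x": 0, "y": -0.3, "z": 0, "turn": 0, "hand": 1}
  ]
}}

```text
clock: 6.98
tool_pos: [0.6564, -0.1068, 0.1442]
ee_rot: [[1.0, -0.018, 0.001], [-0.018, -1.0, -0.002], [0.001, 0.002, -1.0]]
ft_force: [-4.4, -8.6, 12.3]
grip_width: 0.0198
grasp_force: 63.7
```

```bash
cat >> h.py <<'E'
def look(name=None):
    s=r.read_state();f=r.grab_frame("scene");P=cloud(f)
    h=cv2.cvtColor(f["pixels"],cv2.COLOR_RGB2HSV)
    print("t",round(s["clock"],2),s["tool_pos"].round(4),"F",s["ft_force"].round(1),"w",round(s["grip_width"],4))
    # tray floor plane: pale points inside tray strip between the rolls / near the lip
    m=box(P,(.60,.72),(-.15,.2),(.02,.2))&(h[...,1]<60); Q=P[m]
    b=np.zeros(3)
    m2=np.ones(len(Q),bool)
    for _ in range(6):
        b=np.linalg.lstsq(np.c_[Q[m2][:,:2],np.ones(m2.sum())],Q[m2][:,2],rcond=None)[0]
        e=Q[:,2]-np.c_[Q[:,:2],np.ones(len(Q))]@b; m2=abs(e)<max(.003,np.std(e[m2])*1.2)
    print("floor n",m2.sum(),"tilt x,y deg",np.degrees(np.arctan(b[:2])).round(1),"lip y,z",np.percentile(Q[m2][:,1],99.5).round(3),(b@[.66,np.percentile(Q[m2][:,1],99.5),1]).round(3))
    hh=P[...,2]-(P[...,:2]@b[:2]+b[2])
    m=box(P,(.55,.77),(-.3,.32),(.012,.25))&(h[...,1]>130)&(h[...,0]<18)&(h[...,0]>5)
    m&=((hh>.008)|(P[...,1]>.17))
    m=cv2.erode(m.astype(np.uint8),np.ones((3,3)))
    L=cv2.connectedComponentsWithStats(m)
    for i in range(1,L[0]):
        if L[2][i,4]>50:
            Q=P[L[1]==i];print(" blob",len(Q),((Q.min(0)+Q.max(0))/2).round(3),"hi",Q.max(0).round(3))
    if name: cv2.imwrite("pics/"+name,cv2.resize(f["pixels"][100:330,150:430,::-1],(700,575)))
    return f,P
E
python3 - <<'E'
from h import *
look("s4.png")
f=r.grab_frame("top");np.savez("/tmp/t4",**f);P=cloud(f)
m=box(P,(.50,.80),(.055,.36),(.075,.125));h=cv2.cvtColor(f["pixels"],cv2.COLOR_RGB2HSV);m&=h[...,1]<80
Q=P[m];print("tray part beyond edge x,y",np.percentile(Q[:,:2],[1,99],axis=0).round(3))
b=box(P,(.56,.80),(.19,.36),(.04,.06));Q=P[b];print("basket far part",np.percentile(Q[:,:2],[1,99],axis=0).round(3))
save(f,"t4.png")
E
```

```text
t 6.97 [ 0.6564 -0.1068  0.1442] F [-4.4 -8.6 12.3] w 0.0198
floor n 442 tilt x,y deg [  2.  -11.1] lip y,z 0.164 0.077
 blob 155 [0.622 0.076 0.113] hi [0.644 0.096 0.123]
 blob 173 [0.693 0.093 0.11 ] hi [0.715 0.115 0.122]
 blob 233 [0.649 0.313 0.03 ] hi [0.715 0.318 0.047]
 blob 72 [0.765 0.258 0.031] hi [0.768 0.293 0.045]
 blob 91 [0.743 0.311 0.031] hi [0.766 0.314 0.047]Traceback (most recent call last):
  File "<stdin>", line 5, in <module>
    return _quantile_unchecked(
        a, q, axis, out, overwrite_input, method, keepdims, weights)
    return _ureduce(a,
                    func=_quantile_ureduce_func,
    ...<5 lines>...
                    overwrite_input=overwrite_input,
                    method=method)
    r = func(a, **kwargs)
    result = _quantile(arr,
                       quantiles=q,
    ...<2 lines>...
                       out=out,
                       weights=wgt)
    slices_having_nans = np.isnan(arr[-1, ...])
                                  ~~~^^^^^^^^^
IndexError: index -1 is out of bounds for axis 0 with size 0
```

View pics/s4.png

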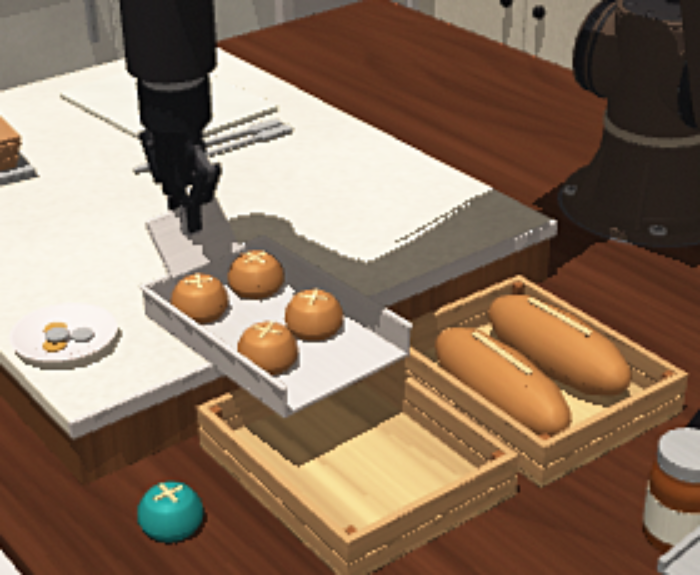

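The scene crop shows the tray overhanging the empty basket, lip corners at (290,410) and (410,350), all four rolls in place and the full basket clear to the right.

```bash
cat > l.py <<'E'
from h import *
import sys
s=r.read_state();f=r.grab_frame("scene");P=cloud(f)
h=cv2.cvtColor(f["pixels"],cv2.COLOR_RGB2HSV)
print("t",round(s["clock"],2),s["tool_pos"].round(4),"F",s["ft_force"].round(1),"w",round(s["grip_width"],4))
Q=P[box(P,(.61,.71),(.06,.2),(.012,.1))&(h[...,1]<70)]
k=np.ones(len(Q),bool)
for _ in range(5):
    b=np.linalg.lstsq(np.c_[Q[k][:,:2],np.ones(k.sum())],Q[k][:,2],rcond=None)[0]
    k=abs(Q[:,2]-Q[:,:2]@b[:2]-b[2])<.0035
y=np.percentile(Q[k][:,1],99.5);print("floor n",k.sum(),"pitch",np.degrees(np.arctan(b[1])).round(1),"roll",np.degrees(np.arctan(b[0])).round(1),"lip y,z",y.round(3),(b@[.66,y,1]).round(3))
m=box(P,(.56,.76),(-.2,.3),(.012,.25))&(h[...,1]>130)&(h[...,0]<18)&(h[...,0]>5)&(P[...,2]-P[...,:2]@b[:2]-b[2]>.024)&~((P[...,1]>.055)&(P[...,2]<.052)&((P[...,0]>.745)|(P[...,0]<.58)|(P[...,1]>.295)))
L=cv2.connectedComponentsWithStats(m.astype(np.uint8))
for i in range(1,L[0]):
    if L[2][i,4]>30: q=P[L[1]==i];print(" top",len(q),((q.min(0)+q.max(0))/2).round(3))
if len(sys.argv)>1: cv2.imwrite("pics/"+sys.argv[1],cv2.resize(f["pixels"][100:330,150:430,::-1],(700,575)))
E
python3 l.py
python3 - <<'E'
from h import *
f=r.grab_frame("scene");P=cloud(f);h=cv2.cvtColor(f["pixels"],cv2.COLOR_RGB2HSV)
Q=P[box(P,(.5,.8),(.12,.2),(.075,.095))&(h[...,1]<70)];print("lip x",np.percentile(Q[:,0],[.5,99.5]).round(3))
Q=P[box(P,(.5,.8),(.2,.36),(.042,.056))];print("basket x",np.percentile(Q[:,0],[.5,99.5]).round(3),"y",np.percentile(Q[:,1],99.5))
E
```

```text
t 7.08 [ 0.6564 -0.1065  0.1442] F [-3.3 -6.2 11.6] w 0.0195
floor n 625 pitch -0.7 roll 0.2 lip y,z 0.166 0.082
 top 161 [ 0.618 -0.032  0.116]
 top 179 [ 0.693 -0.03   0.116]
 top 196 [0.617 0.07  0.115]
 top 206 [0.691 0.091 0.115]
lip x [0.568 0.728]
basket x [0.501 0.767] y 0.3268825412281539
```

Call:
{"fn": "step_arm", "kwargs": {
  "targets": [
    {"x": 0.5, "y": 0, "z": -0.2, "turn": 0, "hand": 1},
    {"x": 0.5, "y": 0, "z": 0, "turn": 0, "hand": 1},
    {"x": 0, "y": -0.3, "z": -0.5, "turn": 0, "hand": 1},
    {"x": 0, "y": -0.3, "z": -0.6, "turn": 0, "hand": 1},
    {"x": 0, "y": -0.4, "z": -0.7, "turn": 0, "hand": 1},
    {"x": 0, "y": -0.3, "z": -0.5, "turn": 0, "hand": 1},
    {"x": 0, "y": 0, "z": 0, "turn": 0, "hand": 1}
  ]
}}

```text
clock: 8.05
tool_pos: [0.6664, -0.0931, 0.1689]
ee_rot: [[1.0, -0.019, 0.001], [-0.019, -1.0, -0.001], [0.001, 0.001, -1.0]]
ft_force: [-2.6, -2.6, 8.6]
grip_width: 0.0154
grasp_force: 57.6
```

```bash
python3 l.py
```

```text
t 8.05 [ 0.6664 -0.0931  0.1689] F [-2.6 -2.6  8.6] w 0.0154
floor n 706 pitch -9.2 roll -0.4 lip y,z 0.166 0.064
 top 191 [ 0.626 -0.026  0.127]
 top 222 [ 0.699 -0.025  0.127]
 top 236 [0.624 0.075 0.11 ]
 top 256 [0.694 0.096 0.107]
```

Call:
{"fn": "step_arm", "kwargs": {
  "targets": [
    {"x": 0, "y": -0.3, "z": -0.5, "turn": 0, "hand": 1},
    {"x": 0, "y": -0.3, "z": -0.5, "turn": 0, "hand": 1},
    {"x": 0, "y": -0.1, "z": -0.2, "turn": 0, "hand": 1},
    {"x": 0, "y": 0, "z": 0, "turn": 0, "hand": 1}
  ]
}}

```text
clock: 8.6
tool_pos: [0.6663, -0.0853, 0.1802]
ee_rot: [[1.0, -0.019, 0.001], [-0.019, -1.0, 0.001], [0.001, -0.001, -1.0]]
ft_force: [-3.4, -0.8, 7.9]
grip_width: 0.0136
grasp_force: 59.6
```

```bash
python3 l.py
```

```text
t 8.6 [ 0.6663 -0.0853  0.1802] F [-3.4 -0.8  7.9] w 0.0136
floor n 725 pitch -13.6 roll -0.3 lip y,z 0.164 0.055
 top 206 [ 0.625 -0.024  0.133]
 top 240 [ 0.699 -0.02   0.131]
 top 249 [0.622 0.078 0.108]
 top 268 [0.698 0.098 0.103]
```

Call:
{"fn": "step_arm", "kwargs": {
  "targets": [
    {"x": 0, "y": -0.2, "z": -0.25, "turn": 0, "hand": 1},
    {"x": 0, "y": -0.2, "z": -0.25, "turn": 0, "hand": 1},
    {"x": 0, "y": 0, "z": 0, "turn": 0, "hand": 1},
    {"x": 0, "y": 0, "z": 0, "turn": 0, "hand": 1}
  ]
}}

```text
clock: 9.15
tool_pos: [0.6663, -0.0815, 0.1849]
ee_rot: [[1.0, -0.019, 0.0], [-0.019, -1.0, 0.0], [0.0, -0.0, -1.0]]
ft_force: [-2.7, -0.9, 5.0]
grip_width: 0.0126
grasp_force: 56.7
```

```bash
python3 l.py
```

```text
t 9.15 [ 0.6663 -0.0815  0.1849] F [-2.7 -0.9  5. ] w 0.0126
floor n 736 pitch -14.9 roll -0.1 lip y,z 0.163 0.052
 top 250 [ 0.625 -0.023  0.134]
 top 245 [ 0.699 -0.018  0.132]
 top 258 [0.624 0.076 0.107]
 top 276 [0.695 0.099 0.101]
```

Call:
{"fn": "step_arm", "kwargs": {
  "targets": [
    {"x": 0, "y": -0.2, "z": -0.3, "turn": 0, "hand": 1},
    {"x": 0, "y": -0.2, "z": -0.2, "turn": 0, "hand": 1},
    {"x": 0, "y": 0, "z": 0, "turn": 0, "hand": 1},
    {"x": 0, "y": 0, "z": 0, "turn": 0, "hand": 1}
  ]
}}

```text
clock: 9.7
tool_pos: [0.6664, -0.0772, 0.1896]
ee_rot: [[1.0, -0.019, -0.0], [-0.019, -1.0, 0.001], [-0.0, -0.001, -1.0]]
ft_force: [-3.6, 0.7, 5.7]
grip_width: 0.0118
grasp_force: 57.9
```

```bash
python3 l.py
```

```text
t 9.7 [ 0.6664 -0.0772  0.1896] F [-3.6  0.7  5.7] w 0.0118
floor n 768 pitch -17.5 roll -0.4 lip y,z 0.162 0.047
 top 241 [ 0.625 -0.021  0.138]
 top 267 [ 0.7   -0.016  0.135]
 top 262 [0.624 0.078 0.105]
 top 287 [0.697 0.099 0.099]
```

Call:
{"fn": "step_arm", "kwargs": {
  "targets": [
    {"x": 0, "y": -0.2, "z": -0.2, "turn": 0, "hand": 1},
    {"x": 0, "y": -0.2, "z": -0.2, "turn": 0, "hand": 1},
    {"x": 0, "y": 0, "z": 0, "turn": 0, "hand": 1}
  ]
}}

```text
clock: 10.12
tool_pos: [0.6665, -0.0736, 0.1935]
ee_rot: [[1.0, -0.019, -0.0], [-0.019, -1.0, -0.0], [-0.0, 0.0, -1.0]]
ft_force: [-3.9, 0.5, 4.8]
grip_width: 0.0118
grasp_force: 56.0
```

```bash
python3 l.py
```

```text
t 10.12 [ 0.6665 -0.0736  0.1935] F [-3.9  0.5  4.8] w 0.0118
floor n 753 pitch -19.1 roll -0.2 lip y,z 0.162 0.044
 top 251 [ 0.624 -0.02   0.139]
 top 269 [ 0.7   -0.015  0.137]
 top 263 [0.623 0.077 0.104]
 top 284 [0.696 0.097 0.097]
```

Call:
{"fn": "step_arm", "kwargs": {
  "targets": [
    {"x": 0, "y": -0.2, "z": -0.2, "turn": 0, "hand": 1},
    {"x": 0, "y": 0, "z": 0, "turn": 0, "hand": 1}
  ]
}}

```text
clock: 10.42
tool_pos: [0.6668, -0.0716, 0.1957]
ee_rot: [[1.0, -0.02, 0.0], [-0.02, -1.0, 0.0], [0.0, -0.0, -1.0]]
ft_force: [-4.1, 1.6, 4.7]
grip_width: 0.0108
grasp_force: 58.2
```

```bash
python3 l.py
```

```text
t 10.43 [ 0.6668 -0.0716  0.1957] F [-4.1  1.6  4.7] w 0.0108
floor n 765 pitch -19.8 roll -0.4 lip y,z 0.162 0.042
 top 258 [ 0.626 -0.016  0.138]
 top 273 [ 0.702 -0.014  0.138]
 top 263 [0.623 0.08  0.104]
 top 296 [0.702 0.097 0.096]
```

Call:
{"fn": "step_arm", "kwargs": {
  "targets": [
    {"x": 0, "y": -0.2, "z": -0.2, "turn": 0, "hand": 1},
    {"x": 0, "y": 0, "z": 0, "turn": 0, "hand": 1}
  ]
}}

```text
clock: 10.72
tool_pos: [0.6667, -0.0696, 0.1976]
ee_rot: [[1.0, -0.02, 0.0], [-0.02, -1.0, 0.0], [0.0, -0.0, -1.0]]
ft_force: [-4.1, 0.4, 4.3]
grip_width: 0.0106
grasp_force: 57.5
```

```bash
python3 l.py
```

```text
t 10.72 [ 0.6667 -0.0696  0.1976] F [-4.1  0.4  4.3] w 0.0106
floor n 775 pitch -20.4 roll -0.7 lip y,z 0.161 0.04
 top 268 [ 0.626 -0.019  0.14 ]
 top 280 [ 0.699 -0.014  0.138]
 top 272 [0.626 0.078 0.104]
 top 302 [0.697 0.099 0.095]
```

Call:
{"fn": "step_arm", "kwargs": {
  "targets": [
    {"x": 0, "y": -0.2, "z": -0.2, "turn": 0, "hand": 1}
  ]
}}

```text
clock: 10.9
tool_pos: [0.6667, -0.0678, 0.1993]
ee_rot: [[1.0, -0.02, -0.0], [-0.02, -1.0, 0.0], [-0.0, -0.0, -1.0]]
ft_force: [-2.7, 1.5, 4.3]
grip_width: 0.0104
grasp_force: 56.1
```

```bash
python3 l.py
```

```text
t 10.9 [ 0.6667 -0.0678  0.1993] F [-2.7  1.5  4.3] w 0.0104
floor n 778 pitch -21.8 roll -0.4 lip y,z 0.16 0.039
 top 257 [ 0.626 -0.017  0.141]
 top 266 [ 0.7   -0.014  0.14 ]
 top 273 [0.625 0.079 0.103]
 top 295 [0.702 0.098 0.095]
```

Call:
{"fn": "step_arm", "kwargs": {
  "targets": [
    {"x": 0, "y": -0.2, "z": -0.2, "turn": 0, "hand": 1},
    {"x": 0, "y": 0, "z": 0, "turn": 0, "hand": 1}
  ]
}}

```text
clock: 11.2
tool_pos: [0.6668, -0.0655, 0.2013]
ee_rot: [[1.0, -0.02, -0.0], [-0.02, -1.0, 0.0], [-0.0, -0.0, -1.0]]
ft_force: [-3.2, 1.4, 2.5]
grip_width: 0.0099
grasp_force: 55.8
```

```bash
python3 l.py
```

```text
t 11.2 [ 0.6668 -0.0655  0.2013] F [-3.2  1.4  2.5] w 0.0099
floor n 766 pitch -22.4 roll -0.5 lip y,z 0.16 0.037
 top 268 [ 0.625 -0.016  0.142]
 top 284 [ 0.701 -0.013  0.14 ]
 top 276 [0.625 0.079 0.103]
 top 306 [0.702 0.097 0.094]
```

Call:
{"fn": "step_arm", "kwargs": {
  "targets": [
    {"x": 0, "y": -0.2, "z": -0.2, "turn": 0, "hand": 1},
    {"x": 0, "y": 0, "z": 0, "turn": 0, "hand": 1}
  ]
}}

```text
clock: 11.5
tool_pos: [0.6669, -0.0634, 0.2034]
ee_rot: [[1.0, -0.02, 0.0], [-0.02, -1.0, 0.0], [0.0, -0.0, -1.0]]
ft_force: [-4.0, 2.1, 3.1]
grip_width: 0.0099
grasp_force: 57.9
```

```bash
python3 l.py
```

```text
t 11.5 [ 0.6669 -0.0634  0.2034] F [-4.   2.1  3.1] w 0.0099
floor n 773 pitch -23.4 roll -0.9 lip y,z 0.158 0.035
 top 270 [ 0.628 -0.013  0.143]
 top 297 [ 0.7   -0.011  0.139]
 top 273 [0.626 0.08  0.1  ]
 top 311 [0.7   0.098 0.092]
```

Call:
{"fn": "step_arm", "kwargs": {
  "targets": [
    {"x": 0, "y": -0.2, "z": -0.2, "turn": 0, "hand": 1},
    {"x": 0, "y": 0, "z": 0, "turn": 0, "hand": 1}
  ]
}}

```text
clock: 11.8
tool_pos: [0.6669, -0.0614, 0.2052]
ee_rot: [[1.0, -0.02, -0.0], [-0.02, -1.0, 0.0], [-0.0, -0.0, -1.0]]
ft_force: [-3.7, 3.8, 1.7]
grip_width: 0.0093
grasp_force: 57.2
```

```bash
python3 l.py
```

```text
t 11.8 [ 0.6669 -0.0614  0.2052] F [-3.7  3.8  1.7] w 0.0093
floor n 690 pitch -24.7 roll -0.6 lip y,z 0.158 0.033
 top 269 [ 0.626 -0.004  0.14 ]
 top 282 [ 0.701 -0.003  0.138]
 top 288 [0.625 0.087 0.097]
 top 303 [0.697 0.105 0.088]
```

Call:
{"fn": "step_arm", "kwargs": {
  "targets": [
    {"x": 0, "y": -0.2, "z": -0.2, "turn": 0, "hand": 1},
    {"x": 0, "y": 0, "z": 0, "turn": 0, "hand": 1}
  ]
}}

```text
clock: 12.1
tool_pos: [0.6668, -0.0593, 0.207]
ee_rot: [[1.0, -0.02, -0.0], [-0.02, -1.0, 0.0], [-0.0, -0.0, -1.0]]
ft_force: [-2.9, 3.3, -1.1]
grip_width: 0.0096
grasp_force: 56.2
```

```bash
python3 l.py
```

```text
t 12.1 [ 0.6668 -0.0593  0.207 ] F [-2.9  3.3 -1.1] w 0.0096
floor n 610 pitch -25.4 roll -0.6 lip y,z 0.158 0.031
 top 280 [0.627 0.022 0.128]
 top 289 [0.702 0.023 0.128]
 top 284 [0.626 0.112 0.085]
 top 316 [0.701 0.131 0.075]
```

Call:
{"fn": "step_arm", "kwargs": {
  "targets": [
    {"x": 0, "y": 0.1, "z": 0.1, "turn": 0, "hand": 1},
    {"x": 0, "y": 0, "z": 0, "turn": 0, "hand": 1}
  ]
}}

```text
clock: 12.4
tool_pos: [0.6669, -0.0604, 0.2061]
ee_rot: [[1.0, -0.02, -0.0], [-0.02, -1.0, 0.0], [-0.0, -0.0, -1.0]]
ft_force: [-2.9, 4.6, 0.5]
grip_width: 0.0097
grasp_force: 59.4
```

```bash
python3 l.py
```

```text
t 12.4 [ 0.6669 -0.0604  0.2061] F [-2.9  4.6  0.5] w 0.0097
floor n 702 pitch -24.9 roll -0.6 lip y,z 0.151 0.035
 top 277 [0.631 0.075 0.103]
 top 303 [0.705 0.075 0.102]
 top 303 [0.629 0.165 0.061]
 top 283 [0.696 0.181 0.05 ]
```

Call:
{"fn": "step_arm", "kwargs": {
  "targets": [
    {"x": 0, "y": 0.3, "z": 0.3, "turn": 0, "hand": 1},
    {"x": 0, "y": 1.3, "z": 1.4, "turn": 0, "hand": 1},
    {"x": 0, "y": 1.2, "z": 1.6, "turn": 0, "hand": 1}
  ]
}}

```text
clock: 12.82
tool_pos: [0.6679, -0.0895, 0.1764]
ee_rot: [[1.0, -0.019, 0.005], [-0.019, -1.0, -0.001], [0.005, 0.001, -1.0]]
ft_force: [-5.4, 1.3, 12.8]
grip_width: 0.0093
grasp_force: 130.1
```

```bash
python3 l.py s5.png
```

```text
t 12.82 [ 0.6679 -0.0895  0.1764] F [-5.4  1.3 12.8] w 0.0093
floor n 526 pitch -11.2 roll 0.0 lip y,z 0.165 0.06
 top 262 [0.632 0.161 0.092]
 top 267 [0.701 0.156 0.094]
```

View pics/s5.png

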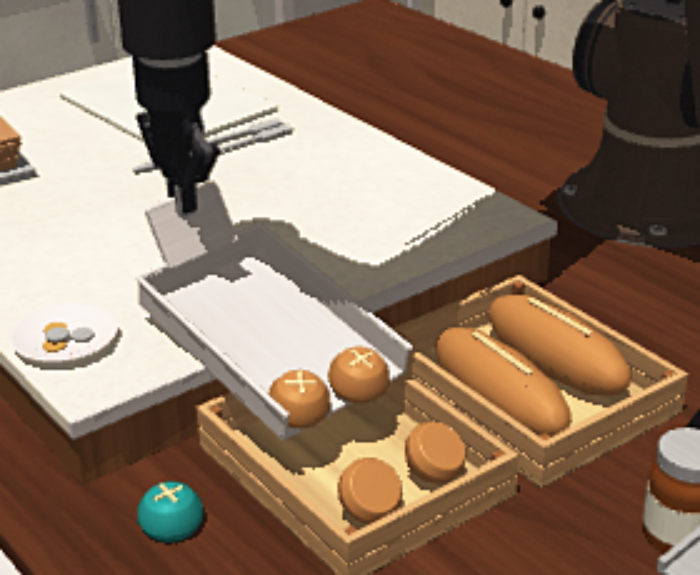

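The crop shows both front rolls in the basket (370,490) and (435,450), upside down; the back rolls have slid to near the lip (300,395), (358,372), so I level at once.

Call:
{"fn": "step_arm", "kwargs": {
  "targets": [
    {"x": 0, "y": 0.7, "z": 1.3, "turn": 0, "hand": 1},
    {"x": 0, "y": 0.5, "z": 1.1, "turn": 0, "hand": 1}
  ]
}}

```text
clock: 13.12
tool_pos: [0.6701, -0.1061, 0.1567]
ee_rot: [[1.0, -0.018, 0.01], [-0.018, -1.0, -0.008], [0.01, 0.008, -1.0]]
ft_force: [-3.5, -21.6, 43.5]
grip_width: 0.002
grasp_force: 38.1
```

```bash
python3 l.py s6.png
```

```text
t 13.12 [ 0.6701 -0.1061  0.1567] F [ -3.5 -21.6  43.5] w 0.002
floor n 176 pitch 4.6 roll 0.1 lip y,z 0.097 0.1
 top 272 [0.635 0.174 0.14 ]
 top 264 [0.702 0.169 0.141]
```

View pics/s6.png

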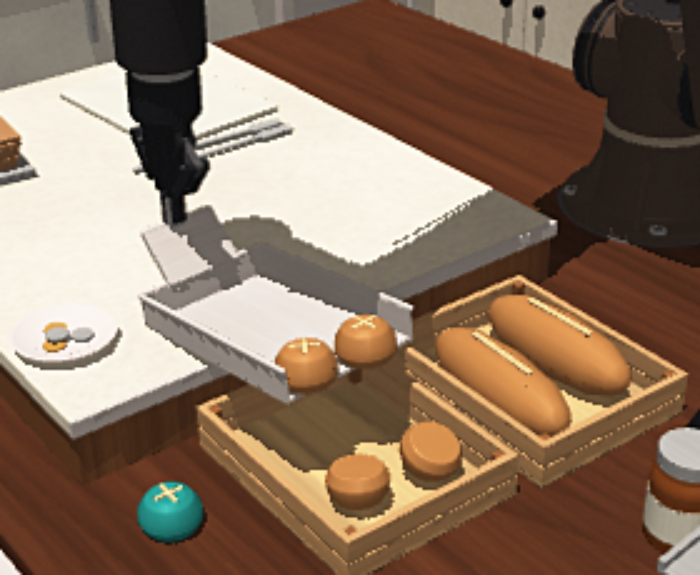

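The crop shows the fingers shut and slipped off the plate, pushing on its top near (175,215); the tray nose is slightly up and both back rolls are still on it at (305,362), (365,340). Easing the hand up slowly.

Call:
{"fn": "step_arm", "kwargs": {
  "targets": [
    {"x": 0, "y": 0, "z": -0.2, "turn": 0, "hand": 1},
    {"x": 0, "y": 0, "z": -0.2, "turn": 0, "hand": 1}
  ]
}}

```text
clock: 13.42
tool_pos: [0.6703, -0.1036, 0.1592]
ee_rot: [[1.0, -0.019, 0.011], [-0.019, -1.0, -0.004], [0.011, 0.004, -1.0]]
ft_force: [0.8, -2.2, 17.5]
grip_width: 0.0005
grasp_force: 24.8
```

```bash
python3 l.py
python3 - <<'E'
from h import *
f=r.grab_frame("scene");P=cloud(f);h=cv2.cvtColor(f["pixels"],cv2.COLOR_RGB2HSV)
Q=P[box(P,(.55,.78),(-.16,.22),(.088,.15))&(h[...,1]<70)]
hi=Q[Q[:,0]>.72];print("rim far side pts",len(hi))
for a in np.arange(-.1,.2,.03):
    q=hi[abs(hi[:,1]-a)<.01]
    if len(q): print(a.round(2),q[:,2].max().round(3),q[:,0].max().round(3))
print("max y pale",np.percentile(Q[:,1],99.8).round(3))
E
```

```text
t 13.43 [ 0.6703 -0.1036  0.1592] F [ 0.8 -2.2 17.5] w 0.0005
floor n 335 pitch 5.2 roll 0.0 lip y,z 0.118 0.099
 top 459 [0.665 0.173 0.136]
rim far side pts 808
-0.1 0.095 0.78
-0.07 0.116 0.779
-0.04 0.12 0.748
-0.01 0.124 0.747
0.02 0.126 0.746
0.05 0.128 0.744
0.08 0.13 0.741
0.11 0.134 0.742
0.14 0.137 0.74
0.17 0.138 0.737
max y pale 0.181
```

Run:
```python
from h import *
for n in("scene","top"):
    f=r.grab_frame(n);P=cloud(f);h=cv2.cvtColor(f["pixels"],cv2.COLOR_RGB2HSV)
    Q=P[box(P,(.60,.72),(-.14,-.04),(.118,.185))&(h[...,1]<70)&(h[...,2]>110)]
    print(n,len(Q))
    if len(Q)>20:
        for a in np.arange(.605,.72,.015):
            q=Q[abs(Q[:,0]-a)<.0075]
            if len(q)>3: i=q[:,2].argmax(); print(a.round(3),len(q),"top",q[i].round(4),"ymin",q[:,1].min().round(4),"slope",np.polyfit(q[:,1],q[:,2],1).round(2) if len(q)>8 else "")
    if n=="scene": cv2.imwrite("pics/s7.png",cv2.resize(f["pixels"][130:230,180:320,::-1],(784,560),interpolation=cv2.INTER_CUBIC))
s=r.read_state();print(s["clock"],s["tool_pos"].round(4),s["ft_force"].round(1),s["torque"].round(2),s["ee_rot"][:,2].round(3))
```

```text
scene 431
0.62 30 top [ 0.6248 -0.104   0.1612] ymin -0.1065 slope [-0.97  0.06]
0.635 17 top [ 0.6366 -0.1058  0.1614] ymin -0.1082 slope [-0.87  0.07]
0.65 13 top [ 0.6541 -0.1034  0.1622] ymin -0.1111 slope [-0.9   0.06]
0.665 56 top [ 0.6658 -0.0867  0.1849] ymin -0.1053 slope [-1.05  0.05]
0.68 106 top [ 0.6825 -0.0963  0.1748] ymin -0.1118 slope [-0.96  0.06]
0.695 119 top [ 0.6998 -0.0999  0.1643] ymin -0.1061 slope [-0.94  0.06]
0.71 90 top [ 0.7109 -0.1025  0.1611] ymin -0.1073 slope [-0.86  0.07]
top 105
0.62 25 top [ 0.6266 -0.0771  0.1318] ymin -0.0773 slope [-0.91  0.06]
0.635 12 top [ 0.6292 -0.0773  0.1298] ymin -0.0773 slope [-1.02  0.05]
0.665 45 top [ 0.6677 -0.092   0.1503] ymin -0.092 slope [-0.98  0.06]
0.68 19 top [ 0.6731 -0.0927  0.1464] ymin -0.0927 slope [-0.85  0.07]
13.625 [ 0.6703 -0.1035  0.1593] [-0.9 -4.1 20.7] [-1.57  0.32  0.08] [ 0.01  -0.004 -1.   ]
```

View pics/s7.png

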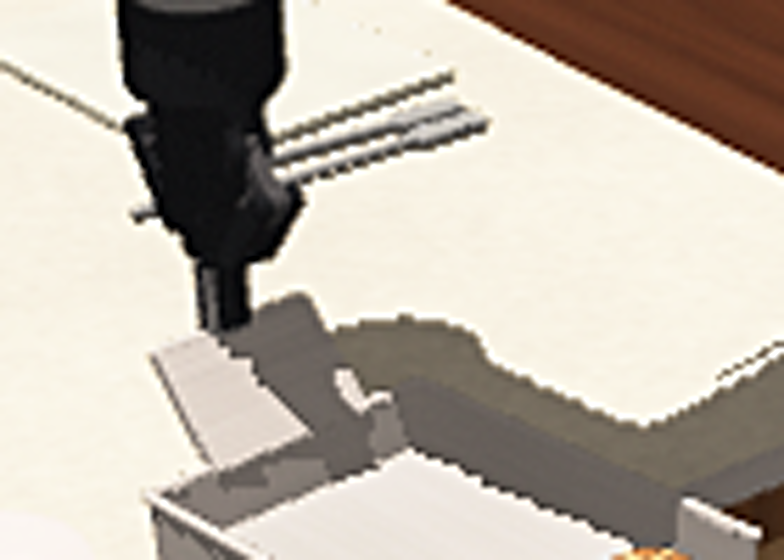

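The crop shows the shut fingertips standing on the plate's upper edge at (225,325). I open them while moving down, so the plate comes between the pads and stays pressed, then close.

Call:
{"fn": "step_arm", "kwargs": {
  "targets": [
    {"x": 0, "y": 0.1, "z": 0.7, "turn": 0, "hand": 0.7},
    {"x": 0, "y": 0, "z": 0.7, "turn": 0, "hand": 0.4},
    {"x": 0, "y": 0, "z": 0.2, "turn": 0, "hand": 0.35},
    {"x": 0, "y": 0, "z": 0, "turn": 0, "hand": 0.5},
    {"x": 0, "y": 0, "z": 0, "turn": 0, "hand": 1}
  ]
}}

```text
clock: 14.25
tool_pos: [0.6691, -0.101, 0.1418]
ee_rot: [[1.0, -0.019, 0.008], [-0.019, -1.0, 0.0], [0.008, -0.0, -1.0]]
ft_force: [-5.3, 10.2, 22.1]
grip_width: 0.0202
grasp_force: 57.8
```

```bash
python3 l.py s8.png
```

```text
t 14.25 [ 0.6691 -0.101   0.1418] F [-5.3 10.2 22.1] w 0.0202
floor n 51 pitch 2.8 roll -0.4 lip y,z 0.077 0.1
 top 658 [0.666 0.172 0.142]
```

View pics/s8.png

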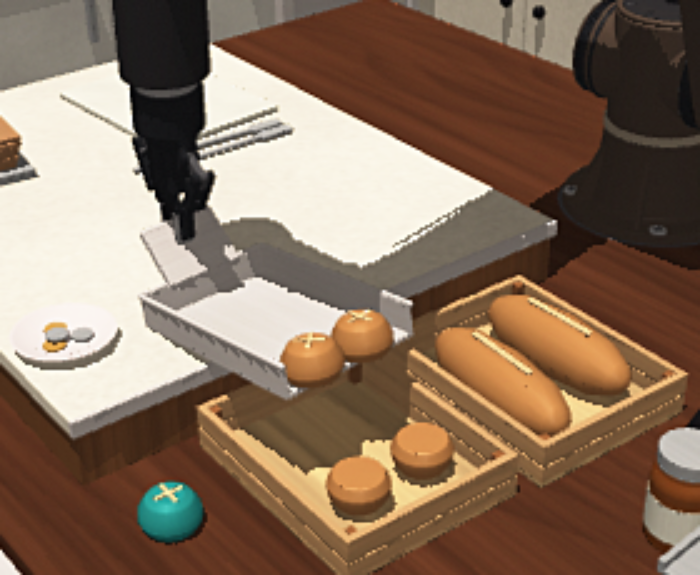

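Regripped (58 N on a 20 mm span): rolls still on the tray at (312,355), (362,333), the served pair in the basket. Now pulling the tray gently back onto the counter.

Call:
{"fn": "step_arm", "kwargs": {
  "targets": [
    {"x": 0, "y": 0.2, "z": -0.1, "turn": 0, "hand": 1},
    {"x": 0, "y": 0.4, "z": -0.1, "turn": 0, "hand": 1},
    {"x": 0, "y": 0.6, "z": 0, "turn": 0, "hand": 1},
    {"x": 0, "y": 0.8, "z": 0, "turn": 0, "hand": 1},
    {"x": 0, "y": 1.0, "z": 0, "turn": 0, "hand": 1},
    {"x": 0, "y": 1.0, "z": 0, "turn": 0, "hand": 1},
    {"x": 0, "y": 1.0, "z": 0, "turn": 0, "hand": 1}
  ]
}}

```text
clock: 15.18
tool_pos: [0.6704, -0.1502, 0.1448]
ee_rot: [[1.0, -0.018, 0.013], [-0.018, -1.0, 0.001], [0.013, -0.001, -1.0]]
ft_force: [0.4, 14.0, 21.1]
grip_width: 0.0176
grasp_force: 62.2
```

```bash
cat > l2.py <<'E'
from h import *
import sys
s=r.read_state();f=r.grab_frame("scene");P=cloud(f);h=cv2.cvtColor(f["pixels"],cv2.COLOR_RGB2HSV)
print("t",round(s["clock"],2),s["tool_pos"].round(4),"F",s["ft_force"].round(1),"w",round(s["grip_width"],4))
Q=P[box(P,(.55,.78),(-.30,.22),(.087,.15))&(h[...,1]<70)]; hi=Q[Q[:,0]>.715]
pr=[(a,hi[abs(hi[:,1]-a)<.008]) for a in np.arange(-.2,.2,.02)]; pr=np.array([(a,q[:,2].max()) for a,q in pr if len(q)>4])
k=pr[:,1]>.108;c=np.polyfit(pr[k,0],pr[k,1],1);print("rim pitch",np.degrees(np.arctan(c[0])).round(1),"rim y",pr[k,0].min().round(3),hi[:,1].max().round(3),"z0",pr[k,1].min().round(3))
m=box(P,(.56,.76),(-.25,.3),(.012,.25))&(h[...,1]>130)&(h[...,0]<18)&(h[...,0]>5)
m&=~((P[...,1]>.055)&(P[...,2]<.052)&((P[...,0]>.745)|(P[...,0]<.58)|(P[...,1]>.295)))&(((P[...,2]>.105)|((P[...,2]<.055)&(P[...,2]>.03)&(P[...,1]>.09))))
L=cv2.connectedComponentsWithStats(m.astype(np.uint8))
for i in range(1,L[0]):
    if L[2][i,4]>30: q=P[L[1]==i];print(" top",len(q),((q.min(0)+q.max(0))/2).round(3),"hi",q.max(0).round(3))
if len(sys.argv)>1: cv2.imwrite("pics/"+sys.argv[1],cv2.resize(f["pixels"][100:330,150:430,::-1],(700,575)))
E
python3 l2.py
```

```text
t 15.18 [ 0.6704 -0.1502  0.1448] F [ 0.4 14.  21.1] w 0.0176
rim pitch 4.9 rim y -0.12 0.129 z0 0.117
 top 751 [0.674 0.122 0.124] hi [0.731 0.148 0.143]
 top 377 [0.619 0.24  0.04 ] hi [0.648 0.269 0.05 ]
 top 407 [0.7   0.243 0.04 ] hi [0.728 0.271 0.049]
```

Call:
{"fn": "step_arm", "kwargs": {
  "targets": [
    {"x": 0, "y": 1.0, "z": 0, "turn": 0, "hand": 1},
    {"x": 0, "y": 1.2, "z": 0, "turn": 0, "hand": 1},
    {"x": 0, "y": 1.3, "z": 0, "turn": 0, "hand": 1},
    {"x": 0, "y": 1.3, "z": 0, "turn": 0, "hand": 1},
    {"x": 0, "y": 1.3, "z": 0, "turn": 0, "hand": 1},
    {"x": 0, "y": 1.3, "z": 0, "turn": 0, "hand": 1},
    {"x": 0, "y": 1.3, "z": 0, "turn": 0, "hand": 1},
    {"x": 0, "y": 1.3, "z": 0, "turn": 0, "hand": 1},
    {"x": 0, "y": 1.3, "z": 0, "turn": 0, "hand": 1},
    {"x": 0, "y": 1.0, "z": 0, "turn": 0, "hand": 1}
  ]
}}

```text
clock: 16.48
tool_pos: [0.6671, -0.2741, 0.1447]
ee_rot: [[1.0, -0.019, 0.011], [-0.019, -1.0, -0.001], [0.011, 0.001, -1.0]]
ft_force: [-0.1, 13.5, 22.6]
grip_width: 0.0179
grasp_force: 64.4
```

```bash
python3 l2.py
```

```text
t 16.48 [ 0.6671 -0.2741  0.1447] F [-0.1 13.5 22.6] w 0.0179
rim pitch 5.0 rim y -0.2 0.007 z0 0.119
 top 646 [ 0.671 -0.001  0.125] hi [0.727 0.026 0.145]
 top 373 [0.618 0.241 0.039] hi [0.649 0.269 0.048]
 top 403 [0.698 0.244 0.04 ] hi [0.727 0.272 0.049]
```

Call:
{"fn": "step_arm", "kwargs": {
  "targets": [
    {"x": 0, "y": 0.6, "z": 0, "turn": 0, "hand": 1},
    {"x": 0, "y": 0.2, "z": -0.1, "turn": 0, "hand": 1},
    {"x": 0, "y": 0, "z": -0.15, "turn": 0, "hand": 1},
    {"x": 0, "y": 0, "z": -0.15, "turn": 0, "hand": 1},
    {"x": 0, "y": 0, "z": -0.15, "turn": 0, "hand": 1},
    {"x": 0, "y": 0, "z": 0, "turn": 0, "hand": 1}
  ]
}}

```text
clock: 17.27
tool_pos: [0.6656, -0.2823, 0.1491]
ee_rot: [[1.0, -0.019, 0.007], [-0.019, -1.0, -0.001], [0.007, 0.001, -1.0]]
ft_force: [-1.3, 10.3, 17.7]
grip_width: 0.0148
grasp_force: 63.3
```

```bash
python3 l2.py
```

```text
t 17.27 [ 0.6656 -0.2823  0.1491] F [-1.3 10.3 17.7] w 0.0148
rim pitch -0.2 rim y -0.2 -0.005 z0 0.117
 top 414 [ 0.675 -0.014  0.115] hi [0.731 0.012 0.124]
 top 379 [0.618 0.24  0.04 ] hi [0.649 0.269 0.049]
 top 406 [0.701 0.243 0.039] hi [0.73  0.271 0.049]
```

Call:
{"fn": "step_arm", "kwargs": {
  "targets": [
    {"x": 0, "y": 0, "z": -0.2, "turn": 0, "hand": 1},
    {"x": 0, "y": 0, "z": -0.1, "turn": 0, "hand": 1}
  ]
}}

```text
clock: 17.58
tool_pos: [0.6641, -0.283, 0.1493]
ee_rot: [[1.0, -0.02, 0.004], [-0.02, -1.0, -0.001], [0.004, 0.001, -1.0]]
ft_force: [1.2, 1.7, 3.4]
grip_width: 0.0149
grasp_force: 61.2
```

```bash
python3 l2.py
```

```text
t 17.57 [ 0.6641 -0.283   0.1493] F [1.2 1.7 3.4] w 0.0149
rim pitch 0.5 rim y -0.2 -0.006 z0 0.117
 top 409 [ 0.674 -0.013  0.115] hi [0.729 0.013 0.125]
 top 379 [0.618 0.241 0.04 ] hi [0.648 0.269 0.049]
 top 403 [0.701 0.243 0.04 ] hi [0.729 0.271 0.05 ]
```

Call:
{"fn": "step_arm", "kwargs": {
  "targets": [
    {"x": 0, "y": 0, "z": 0, "turn": 0, "hand": 0.5},
    {"x": 0, "y": 0, "z": 0, "turn": 0, "hand": 0.2},
    {"x": 0, "y": 0, "z": 0, "turn": 0, "hand": 0},
    {"x": 0, "y": 0, "z": 0, "turn": 0, "hand": 0},
    {"x": 0, "y": 0, "z": -1, "turn": 0, "hand": 0},
    {"x": 0, "y": 0, "z": -2, "turn": 0, "hand": 0},
    {"x": 0, "y": 0, "z": -4, "turn": 0, "hand": 0},
    {"x": 0, "y": 0, "z": -4, "turn": 0, "hand": 0},
    {"x": 0, "y": 0, "z": -4, "turn": 0, "hand": 0},
    {"x": 0, "y": 0, "z": 0, "turn": 0, "hand": 0}
  ]
}}

```text
clock: 18.88
tool_pos: [0.6639, -0.2835, 0.3034]
ee_rot: [[1.0, -0.02, 0.008], [-0.02, -1.0, -0.002], [0.008, 0.002, -1.0]]
ft_force: [0.6, 0.0, 1.4]
grip_width: 0.0427
grasp_force: 0.0
```

```bash
python3 l2.py
python3 - <<'E'
from h import *
f=r.grab_frame("top");save(f,"t9.png");P=cloud(f)
for n,b in(("E",((.57,.80),(.2,.36),(.042,.056))),("F",((.28,.53),(.055,.36),(.042,.056)))):
    Q=P[box(P,*b)];print(n,np.percentile(Q[:,:2],[1,99],axis=0).round(3))
E
```

```text
t 18.88 [ 0.6639 -0.2835  0.3034] F [0.6 0.  1.4] w 0.0427
rim pitch 1.0 rim y -0.2 -0.009 z0 0.117
 top 401 [ 0.675 -0.012  0.115] hi [0.731 0.013 0.124]
 top 377 [0.619 0.241 0.04 ] hi [0.649 0.268 0.049]
 top 400 [0.7   0.243 0.04 ] hi [0.728 0.271 0.049]
E [[0.572 0.206]
 [0.764 0.313]]
F [[0.336 0.077]
 [0.529 0.327]]
```

View pics/t9.png

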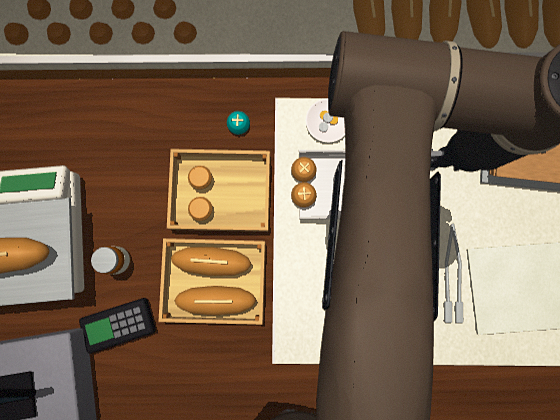

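The top view shows the two served rolls in the basket at (200,180) and (200,210). Both baskets are unmoved, and the tray is flat on the counter behind the edge (lip near column 300, edge near 273). The back pair sits on it at (304,168) and (304,194), and the gripper is clear, so I hand in.

```bash
python3 -c "
from bench import r
print(r.sign_off())"
```

```text
the job is handed in; nothing more can be done
None
```

I handed the job in at about 19 s: the two front rolls are in the empty basket but landed upside down. The two back rolls are still on the tray but slid to its open edge, overhanging it with their centres about 1 cm inside. The tray lies flat about 5 cm back from the counter's edge. While I was levelling it the grip slipped off the plate and I had to regrip; the baskets did not move.

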